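# Snap the resin bottle shut, turn it over to mix, stand it back

## Task

The resin in the square amber bottle has settled. Press its flip-top lid down until it snaps fully shut, turn the bottle upside down and keep it so for at least two seconds, then set it back upright in the middle of the blue mat, lid still shut. Do not drop the bottle, and leave everything else where it is.

Things in the scene. Friction and masses are not known exactly. Their poses are not given: they have to be found in the camera images.
- bottle: Square amber resin bottle, orange labels, black flip-top lid. Body 54 x 54 mm with flat sides, 84 mm tall, then a white 46 x 46 mm neck to 94 mm; 108.5 mm tall with the lid shut. About 0.35 kg (varies). Origin: centre of its underside; z points from base to lid, x to the hinge side. The shut lid stays within the 54 mm section, so the bottle can also lie flat on any of its four sides.
- bottle_middle (a point): Point on the bottle's long axis, 54 mm above its underside (half its height when shut).
- lid (a joint): Angle of the flip-top lid, rad: 0 is fully shut, larger more open; starts half open, stays where left. Hinge along the bottle's y axis at x = +23, z = 94.5 mm in its frame. Black block 46 x 46 mm, 14 mm thick. Going down it meets a snap catch at about 0.2 rad; some 15 N near the free edge forces it past; pushed home to 0 it stays shut.
- lid_lip (a point): Middle of the top face of the lid at its free edge (46 mm from the hinge), beside the small yellow thumb lip; moves with the lid. With the lid shut it lies at x = -23 mm, z = 108.5 mm in the bottle's frame.
- mat: Flat square blue mat, 150 x 150 x 4 mm, fixed to the bench; the bottle starts standing on it. Origin: centre of its underside, on the bench; x and y along its sides.
- tape: Bystander, leave alone: roll of yellow tape lying flat, outer diameter 90 mm, height 24 mm. Origin: centre of its underside.
- servo: Bystander, leave alone: small black servo motor lying on its side, about 54 x 50 x 20 mm. Origin: centre of its underside.
- cup: Bystander, leave alone: white open mixing cup, 72 mm across the rim, 85 mm tall. Origin: centre of its underside.
- activator: Bystander, leave alone: small round white bottle with a blue cap, 44 mm diameter, 100 mm tall (not the bottle to turn over). Origin: centre of its underside.
- battery: Bystander, leave alone: blue battery pack, 45 x 135 x 36 mm, with a yellow plug. Origin: centre of its underside.
- screwdriver: Bystander, leave alone: screwdriver with a red handle lying flat. Origin: at the middle of the tool, on its underside.
Mind the look-alikes: they are no part of the job. There is more than one size of the mat; the one meant has the size given above.

How it is judged (in metres and radians):
On the way, in this order (a step that is already met when the one before it is completed fails the run):
1. the flip-top lid is snapped fully shut (value of joint lid below 0.04 rad), for 0.2 s.
2. the bottle is upside down (within 22 degrees), lid shut, for 1.5 s without a break (angle between bottle's own z axis and vertical above 2.75 rad and value of joint lid below 0.06 rad), for 1.5 s.
At the end, for the whole second after the job is handed in: The bottle stands upright (within 6 degrees) and at rest on the blue mat, its base centre within 40 mm of the mat's centre along each side of the mat, its lid fully shut (below 0.04 rad) (angle between bottle's own z axis and vertical below 0.1 rad and value of joint lid below 0.04 rad and x of bottle in the frame of mat between -0.04 and 0.04 m and y of bottle in the frame of mat between -0.04 and 0.04 m and z of bottle in the frame of mat between 0.001 and 0.007 m and linear speed of bottle below 0.02 m/s and angular speed of bottle below 0.1 rad/s); the robot touches nothing.
It fails at once if the bottle is tipped more than 60 degrees with its lid not shut (above 0.1 rad) (angle between bottle's own z axis and vertical above 1.05 rad and value of joint lid above 0.1 rad).
It fails at once if the bottle is dropped or flung (faster than 1.2 m/s) (linear speed of bottle above 1.2 m/s).
It fails at once if a bystander (tape, servo, cup, activator, battery, screwdriver) is pushed more than 30 mm from its place (distance of any of tape, servo, cup, activator, battery, screwdriver from where it was at the start of the episode above 0.03 m).
It also fails if it takes over 72 s, if anything falls off the work surface, if the arm or the gripper's body presses on something with over 40 N, if the wrist force passes 120 N, or if a joint passes its speed limit or range.

## Robot

A 6-joint arm with a two-finger parallel gripper is mounted at the origin on the work surface. World frame = base frame: x ahead of the robot, y to its left, z up, the work surface at z = 0. Lengths are in mm, angles in rad, forces in N, time in s.
With the tool pointing down it reaches from about 375 to 925 mm from the base axis. Payload 5.7 kg.
Tool frame: the origin (TCP) lies at the centre of the arm's flange, where the gripper is bolted on; the fingertips stand 182 mm ahead of it and the grasp point (between the pads) lies 163 mm ahead of it; z points along the fingers, x is the direction in which the jaws open and shut, and the axes are right-handed (so a half turn about z gives the same grasp; the last joint's range is limited). The gripper opens to 88 mm and grips with 3 to 60 N. Pads are 20 mm wide; open, the fingers measure 115 mm over their backs; the gripper's body (75 mm by 178 mm) begins 61 mm behind the grasp point.
Start: joints at [-1.439, 0.359, 1.51, -0, 1.272, -0.115], TCP at [146.57, -581.81, 404.623] pointing down, gripper open.
Joint ranges: [-2.97, 2.97], [-1.01, 2.36], [0.21, 2.38], [-0.96, 4.11], [0.2, 2.71], [-2.98, 2.98]. Speed limits (rad/s): [2.39, 2.39, 3.14, 3.14, 3.14, 3.14].

## Interface

Orientations are given as a 3x3 rotation matrix whose columns are the frame's x, y, z axes.
In Python, from cell import sense, cams, env, models gives the robot as it stands.
- The arm moves only by the tool drive_tool, never from a script. Its argument "rows" is a list of rows, each an object of numbers: "dx", "dy", "dz": the shift along the tool's x, y, z in cm; "roll": the turn about the tool's z in rad. In form: [{"dx": .., "dy": .., "dz": .., "roll": ..}, ...]. A call has 1 to 12 rows; each row is the pose to reach, as a shift and turn from the pose commanded when the call began, along the tool's axes at that moment; what a row does not reach only later rows make up. A row lasts 1/8 s, in which the tool goes at most 62.5 mm and 10.7 degrees, less where a joint would pass 70% of its speed; a pose out of reach is approached as far as the arm can. A call with a gripper value outside its range is refused whole. "hand" is the closure, from -1 (fully open) to 1 (shut), so that 0 is half open, set as the call begins (left out, the last holds). The fingers move at their own pace and stop on an object; the grip force is fixed at half the most. Time passes only in rows, so rows that repeat a pose let the fingers close. It gives the time, the measured TCP pose, the force and the opening at its end, in the units of the state.
- sense(): the state, without advancing time (a new reading comes with each control period).
- cams.grab_frame(name): name is "side" or "top"; returns a dict with "image" (384x512x3 uint8, red, green, blue), "vertical_fov" (degrees; the focal length in pixels is half the picture's height over the tangent of half this angle, whatever the lens; pixels are square), "cx", "cy" (the principal point, pixels), "rvec" (rotation vector, rad) and "tvec" (3), from world to camera coordinates, as OpenCV has them. Camera axes: x right, y down, z forward; pixel columns grow to the right and rows downward; lengths in mm; the calibration is good to about 2 mm. A picture is of the moment at which its call begins. There is no depth.
- env.sign_off(): hands the job in, once; it reports no verdict.
Trained networks look in a picture, given as the dict that the camera call returned (one of the last four; its "shot" number tells which), for a name from the list of things; names that differ only in an ending like _2 or _b are one class to them, and where a whole thing is asked for, a point or a joint stands for the part that bears it (a point fixed in the world has none). Each returns a list of dicts, best first, with "conf" (0 to 1); they miss things now and then, are a little off and sometimes report something else, mostly with a low value. They report only what shows in the picture. A call takes as long as a camera call. They do not tell look-alikes from the thing itself.
- models.trace(picture, name): "pixels" (384x512 bool, what is visible of it).
- models.tip_of(picture, name): "position" ([x, y, z] in mm, in world coordinates, good to about 4 mm: a listed point, or the origin of a listed thing).
The state is a dict: "time": time; "joints": joint angles; "dq": joint speeds; "effort": joint torques, N m; "ee_pos": TCP position; "tcp_rot": TCP orientation; "ft_force": force on the tool from outside, world axes, zero at the start; "wrist_torque": the same for the moment, N m; "gripper_width": finger opening in mm.
Only numpy, scipy, OpenCV 4.12 (cv2) and the standard library are available. Lean on these libraries where they do the work, as an engineer would, in place of code of your own. Each camera call takes 0.05 s, during which the arm holds its last target. There are 200 camera calls.

## Working session

There is one attempt and no reset: what is moved stays moved. The work goes in short steps, Python scripts to look and compute and a tool call to move; the robot and the scene stay as the last step left them, time stands still between calls to the robot, and variables do not carry over. Pictures are saved under pics/ and viewed, about 8 in all and at most 12, crops included, and the job is handed in when it is done.

Besides the shell and the picture viewer there is one more tool, called after ">>>" as a command line: name --argument value ..., lists and objects as JSON in quotes. drive_tool: Moves the arm, as the interface text tells. Its arguments: {"type":"object","properties":{"rows":{"type":"array","items":{"type":"object","properties":{"dx":{"type":"number"},"dy":{"type":"number"},"dz":{"type":"number"},"roll":{"type":"number"}}}},"hand":{"type":"number"}},"required":["rows"]}

```bash
mkdir -p pics
cat > h.py <<'E'
from cell import sense,cams,env,models
import numpy as np,cv2
def KRt(p):
    h=p["image"].shape[0];f=h/2/np.tan(np.radians(p["vertical_fov"])/2)
    return np.array([[f,0,p["cx"]],[0,f,p["cy"]],[0,0,1]]),cv2.Rodrigues(np.array(p["rvec"],float))[0],np.array(p["tvec"],float).ravel()
def proj(p,X):
    K,R,t=KRt(p);c=np.atleast_2d(X)@R.T+t;u=c@K.T;return u[:,:2]/u[:,2:]
def ray(p,uv,z):
    K,R,t=KRt(p);C=-R.T@t;uv=np.atleast_2d(uv).astype(float)
    d=np.c_[uv,np.ones(len(uv))]@np.linalg.inv(K).T@R
    return C+d*((z-C[2])/d[:,2])[:,None]
def save(p,n,box=None,k=1):
    im=p["image"][...,::-1]
    if box: im=im[box[1]:box[3],box[0]:box[2]]
    cv2.imwrite("pics/"+n,cv2.resize(im,None,fx=k,fy=k,interpolation=cv2.INTER_CUBIC))
E
python3 - <<'E'
from h import *
np.set_printoptions(precision=1,suppress=True)
P={n:cams.grab_frame(n) for n in("top","side")}
im=np.vstack([P[n]["image"] for n in P])[...,::-1]
cv2.imwrite("pics/a.png",cv2.resize(im,(800,1200))[:600]);cv2.imwrite("pics/b.png",cv2.resize(im,(800,1200))[600:])
for n,p in P.items():
    K,R,t=KRt(p);print(n,p.get("shot"),K[0,0],-R.T@t)
    for o in "bottle bottle_middle lid_lip mat tape servo cup activator battery screwdriver".split():
        print(n,o,[(np.round(d["position"],0).tolist(),round(d["conf"],2)) for d in models.tip_of(p,o)[:3]])
s=sense();print(s["ee_pos"],s["tcp_rot"],s["ft_force"],s["time"])
E
```

```text
top 1 430.3529045408401 [ 349.7    2.7 1028. ]
top bottle [([559.0, -29.0, 0.0], 0.63)]
top bottle_middle [([688.0, 179.0, -1.0], 0.73), ([557.0, -36.0, 56.0], 0.57)]
top lid_lip [([549.0, -37.0, 131.0], 0.94)]
top mat [([274.0, -222.0, 2.0], 0.71), ([589.0, -212.0, 2.0], 0.68), ([560.0, -34.0, 56.0], 0.65)]
top tape [([564.0, 132.0, -0.0], 0.75)]
top servo [([590.0, -213.0, -1.0], 0.81)]
top cup []
top activator [([690.0, 181.0, 2.0], 0.65)]
top battery [([758.0, -47.0, 2.0], 0.79)]
top screwdriver [([463.0, -328.0, -2.0], 0.67), ([556.0, -36.0, 55.0], 0.18)]
side 2 420.4893044216155 [ 330.8 -844.9  687.5]
side bottle [([560.0, -29.0, 2.0], 0.81)]
side bottle_middle [([559.0, -30.0, 55.0], 0.91)]
side lid_lip [([552.0, -41.0, 134.0], 0.59)]
side mat [([566.0, -44.0, 2.0], 0.81), ([275.0, -219.0, -2.0], 0.68)]
side tape [([565.0, 132.0, 1.0], 0.81)]
side servo [([586.0, -215.0, -1.0], 0.78)]
side cup [([570.0, -40.0, 3.0], 0.73), ([708.0, -245.0, 5.0], 0.68), ([562.0, -30.0, 55.0], 0.32)]
side activator [([685.0, 183.0, -3.0], 0.93)]
side battery [([552.0, -41.0, 131.0], 0.71), ([757.0, -46.0, -2.0], 0.66)]
side screwdriver []
[ 146.6 -581.8  404.6] [[ 0.2 -1.  -0. ]
 [-1.  -0.2  0. ]
 [-0.   0.  -1. ]] [ 0.3 -0.4 -0.4] 1.1
```

View pics/a.png

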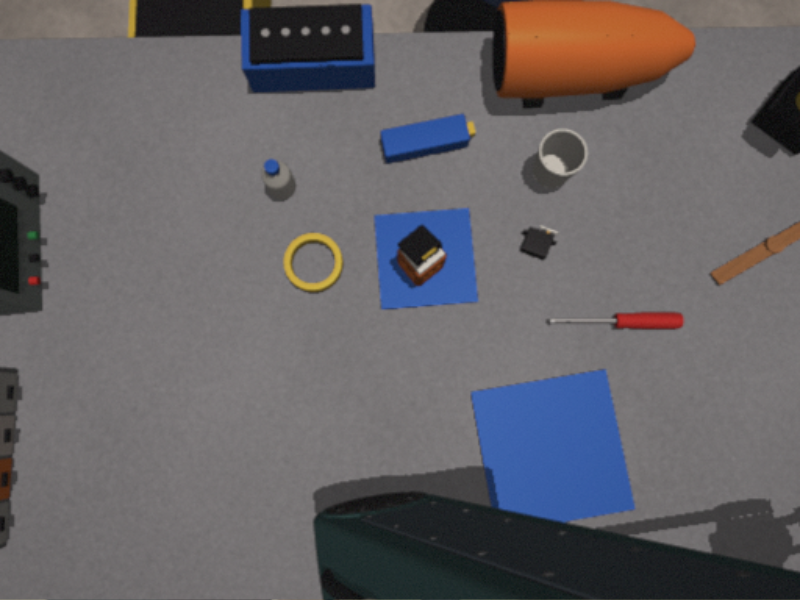

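View pics/b.png

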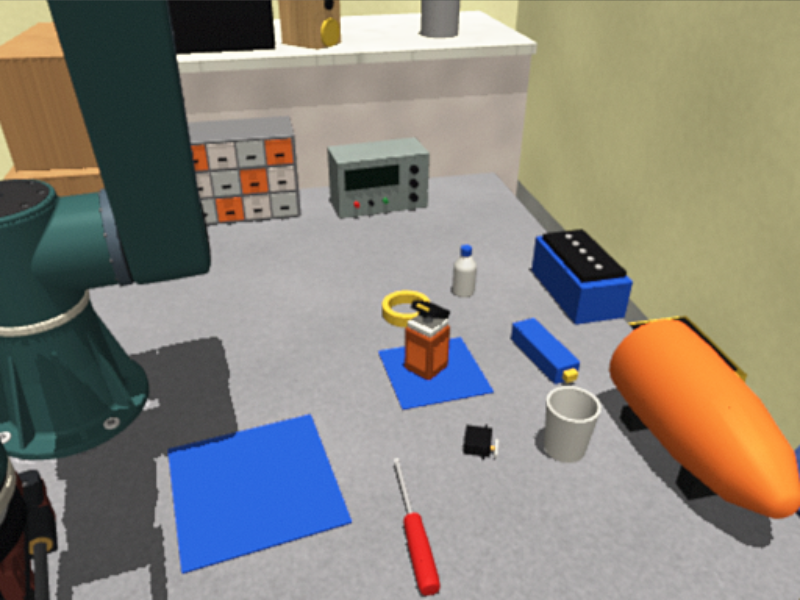

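```bash
cat >> h.py <<'E'
def box(a,b,c,d,e,f): return np.array([[x,y,z] for x in(a,b) for y in(c,d) for z in(e,f)],float)
BODY=box(-27,27,-27,27,0,84);NECK=box(-23,23,-23,23,84,94)
def parts(q):  # q: x,y,yaw,theta ; standing at z=4
    x,y,w,th=q;L=box(-46,0,-23,23,0,14);c,s=np.cos(th),np.sin(th)
    L=np.c_[c*L[:,0]+s*L[:,2],L[:,1],-s*L[:,0]+c*L[:,2]]+[23,0,94.5]
    Rz=cv2.Rodrigues(np.array([0,0,w]))[0]
    return [P@Rz.T+[x,y,4] for P in(BODY,NECK,L)]
def mask(p,q,S=4):
    m=np.zeros((384*S,512*S),np.uint8)
    for P in parts(q): cv2.fillConvexPoly(m,cv2.convexHull(np.round(proj(p,P)*S+S/2).astype(np.int32)),255)
    return cv2.resize(m,(512,384),interpolation=cv2.INTER_AREA)/255.
E
python3 - <<'E'
from h import *
from scipy.optimize import differential_evolution as DE
np.set_printoptions(precision=3,suppress=True)
P=[cams.grab_frame(n) for n in("top","side")]
M=[]
for p in P:
    t=models.trace(p,"bottle");M.append(t[0]["pixels"]);print(t[0]["conf"],M[-1].sum(),np.argwhere(M[-1]).mean(0))
    hsv=cv2.cvtColor(p["image"],cv2.COLOR_RGB2HSV)
    b=cv2.inRange(hsv,(105,120,60),(125,255,255))
    n,l,st,c=cv2.connectedComponentsWithStats(b)
    c0=proj(p,[[563,-75,4]])[0].round().astype(int);k=l[c0[1],c0[0]];print("mat comp",k,st[k])
    cn=cv2.convexHull(np.argwhere(l==k)[:,::-1].astype(np.int32))
    w=ray(p,cn.reshape(-1,2)+0.0,4)[:,:2].astype(np.float32)
    print(cv2.minAreaRect(w))
f=lambda q:sum(np.abs(mask(p,q)-m).sum() for p,m in zip(P,M))
ip=[]
r=DE(f,[(540,580),(-50,-10),(-3.15,3.15),(.3,1.6)],seed=1,popsize=12,maxiter=40);print(r.x,r.fun)
for p in P:
    print([ (np.round(d["position"],1),d["conf"]) for d in models.tip_of(p,"lid_lip")[:2]])
x,y,w,th=r.x
L=parts(r.x)[2];print("lip",(L[1]+L[3])/2)
out=[]
for p in P:
    im=cv2.resize(p["image"][...,::-1],None,fx=6,fy=6,interpolation=cv2.INTER_CUBIC).copy()
    for Q in parts(r.x):
        u=(proj(p,Q)+.5)*6
        for i in range(8):
            for j in(1,2,4):
                if not i&j: cv2.line(im,tuple(int(v) for v in u[i]),tuple(int(v) for v in u[i|j]),(0,255,0),1)
    c=(proj(p,[[560,-30,70]])[0]*6).astype(int);out.append(im[c[1]-220:c[1]+220,c[0]-200:c[0]+200])
cv2.imwrite("pics/c.png",np.hstack(out))
E
```

```text
0.62 812 [163.006 268.631]
mat comp 67 [ 240  133   66   65 2873]
((569.444580078125, -40.55004119873047), (149.60269165039062, 148.4761962890625), 3.462959051132202)
0.85 1158 [216.699 272.87 ]
mat comp 4 [ 242  216   74   46 1669]
((568.1213989257812, -41.446861267089844), (149.43711853027344, 150.8022003173828), 3.478972911834717)
[559.29  -29.265   0.811   0.506] 228.04313725490195
[(array([551.3, -37.9, 130.6]), 0.87)]
[(array([553.8, -41. , 134.7]), 0.71)]
lip [552.088 -36.843 133.037]
```

View pics/c.png

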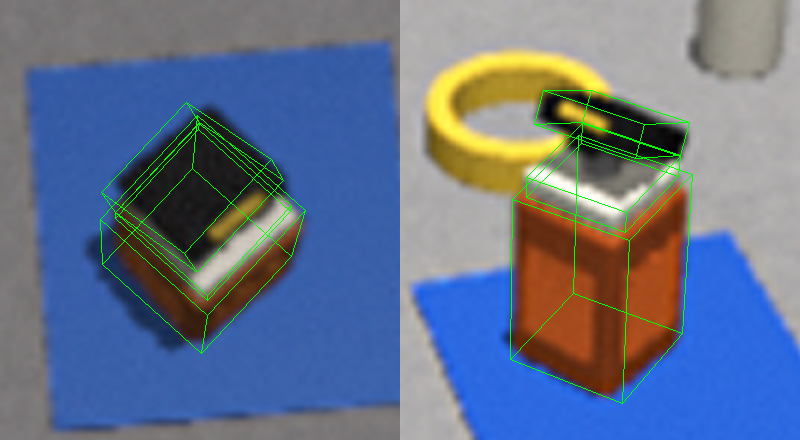

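```bash
cat >> h.py <<'E'
def to(*T):  # T: (x,y,z,yaw of tool x); tool points down
    s=sense();R=np.array(s["tcp_rot"]);p=np.array(s["ee_pos"]);y0=np.arctan2(R[1,0],R[0,0])
    print("t",s["time"],"p",p.round(1),"yaw",round(y0,3),"F",np.round(s["ft_force"],1),"w",s["gripper_width"],"z",R[:,2].round(3))
    for x,y,z,w in T: print((R.T@(np.array([x,y,z])-p)/10).round(2),"roll",round(-((w-y0+np.pi)%(2*np.pi)-np.pi),3))
E
python3 -c "
from h import *
to((551,-40,345,-.78))"
```

```text
t 1.4 p [ 146.6 -581.8  404.6] yaw -1.324 F [ 0.  -0.  -0.4] w 87.93852996824299 z [ 0.  0. -1.]
[-42.66 -52.45   5.97] roll -0.544
```

>>> drive_tool --hand 1 --rows '[{"dx":-5,"dy":-6,"dz":0,"roll":-0.05},{"dx":-10,"dy":-12,"dz":0,"roll":-0.15},{"dx":-15,"dy":-18,"dz":0,"roll":-0.25},{"dx":-20,"dy":-24,"dz":0,"roll":-0.35},{"dx":-25,"dy":-30,"dz":0,"roll":-0.45},{"dx":-30,"dy":-36,"dz":0,"roll":-0.54},{"dx":-34,"dy":-42,"dz":0,"roll":-0.54},{"dx":-39,"dy":-48,"dz":1,"roll":-0.54},{"dx":-42.7,"dy":-52.4,"dz":3,"roll":-0.54},{"dx":-42.7,"dy":-52.4,"dz":6,"roll":-0.54},{"dx":-42.7,"dy":-52.4,"dz":6,"roll":-0.54}]'

```text
time: 2.78
ee_pos: [551.6, -37.9, 344.4]
tcp_rot: [[0.708, -0.706, 0.001], [-0.706, -0.708, -0.0], [0.001, -0.001, -1.0]]
ft_force: [-0.1, -1.3, -0.9]
gripper_width: 0.8
```

```bash
python3 -c "
from h import *
to((551,-40,345,-.78),(551,-40,294.5,-.78))"
```

```text
t 2.775 p [551.6 -37.9 344.4] yaw -0.784 F [-0.1 -1.3 -0.9] w 0.7670043935586389 z [ 0.001 -0.    -1.   ]
[ 0.11  0.19 -0.06] roll -0.004
[0.1  0.19 4.99] roll -0.004
```

>>> drive_tool --rows '[{"dx":0,"dy":0,"dz":1.0,"roll":0},{"dx":0,"dy":0,"dz":1.8,"roll":0},{"dx":0,"dy":0,"dz":2.5,"roll":0},{"dx":0,"dy":0,"dz":3.1,"roll":0},{"dx":0,"dy":0,"dz":3.6,"roll":0},{"dx":0,"dy":0,"dz":4.1,"roll":0},{"dx":0,"dy":0,"dz":4.5,"roll":0},{"dx":0,"dy":0,"dz":4.5,"roll":0}]'

```text
time: 3.78
ee_pos: [550.4, -39.7, 299.5]
tcp_rot: [[0.708, -0.706, 0.0], [-0.706, -0.708, 0.0], [-0.0, -0.0, -1.0]]
ft_force: [0.0, 0.3, -0.1]
gripper_width: -0.1
```

>>> drive_tool --rows '[{"dx":0,"dy":0,"dz":0.2,"roll":0},{"dx":0,"dy":0,"dz":0.4,"roll":0},{"dx":0,"dy":0,"dz":0.6,"roll":0},{"dx":0,"dy":0,"dz":0.7,"roll":0},{"dx":0,"dy":0,"dz":0.7,"roll":0}]'

```text
time: 4.4
ee_pos: [550.3, -39.8, 294.4]
tcp_rot: [[0.708, -0.706, 0.001], [-0.706, -0.708, -0.0], [0.001, -0.0, -1.0]]
ft_force: [-5.8, -0.3, 17.1]
gripper_width: 0.4
```

```bash
python3 -c "
from h import *
p=cams.grab_frame('side');save(p,'d.png',(222,170,332,250),6)
to((551,-40,294.5,-.78))"
```

```text
t 4.45 p [550.3 -39.8 294.4] yaw -0.784 F [-5.   1.  17.5] w 0.4982261665350422 z [ 0.001 -0.    -1.   ]
[ 0.06 -0.03 -0.01] roll -0.004
```

View pics/d.png

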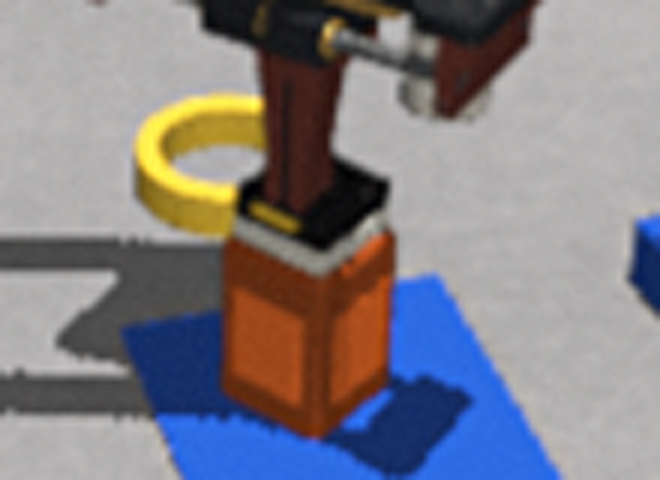

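>>> drive_tool --rows '[{"dx":0,"dy":0,"dz":0.1,"roll":0},{"dx":0,"dy":0,"dz":0.2,"roll":0},{"dx":0,"dy":0,"dz":0.3,"roll":0},{"dx":0,"dy":0,"dz":0.3,"roll":0}]'

```text
time: 4.95
ee_pos: [550.4, -39.9, 293.8]
tcp_rot: [[0.708, -0.706, 0.002], [-0.706, -0.708, -0.001], [0.002, -0.001, -1.0]]
ft_force: [-10.9, -0.2, 37.8]
gripper_width: 0.5
```

>>> drive_tool --rows '[{"dx":0,"dy":0,"dz":-2,"roll":0},{"dx":0,"dy":0,"dz":-5,"roll":0},{"dx":0,"dy":0,"dz":-5,"roll":0}]'

```text
time: 5.32
ee_pos: [551.3, -39.9, 341.6]
tcp_rot: [[0.708, -0.706, 0.005], [-0.706, -0.708, -0.001], [0.004, -0.003, -1.0]]
ft_force: [-0.4, 0.1, -0.4]
gripper_width: 0.4
```

Run:
```python
from h import *
from scipy.optimize import differential_evolution as DE
P=[cams.grab_frame(n) for n in("top","side")]
save(P[1],'e.png',(222,170,332,250),6)
for p in P: print([(np.round(d["position"],1),round(d["conf"],2)) for n in("bottle","bottle_middle","lid_lip") for d in models.tip_of(p,n)[:2]])
p=P[1];m=models.trace(p,"bottle")[0]["pixels"]
r=DE(lambda q:np.abs(mask(p,(*q,0))-m).sum(),[(545,575),(-45,-15),(.5,1.1)],seed=1,popsize=10,maxiter=25);print(r.x,r.fun)
to((562,-30,240,-.784))
```

```text
[(array([559.5, -31.1,   2.1]), 0.66), (array([560. , -32.6,  55. ]), 0.79)]
[(array([558.3, -30. ,   3.5]), 0.7), (array([687.5, 180.6,  -1.8]), 0.57), (array([543.8, -43.4, 110.9]), 0.61)]
[559.4774655  -25.11260392   0.88140211] 74.17254901960783
t 5.775 p [550.2 -39.7 339. ] yaw -0.784 F [-0.1 -0.2 -0. ] w 0.26153346366337726 z [-0.001  0.    -1.   ]
[ 0.16 -1.53  9.9 ] roll -0.0
```

View pics/e.png

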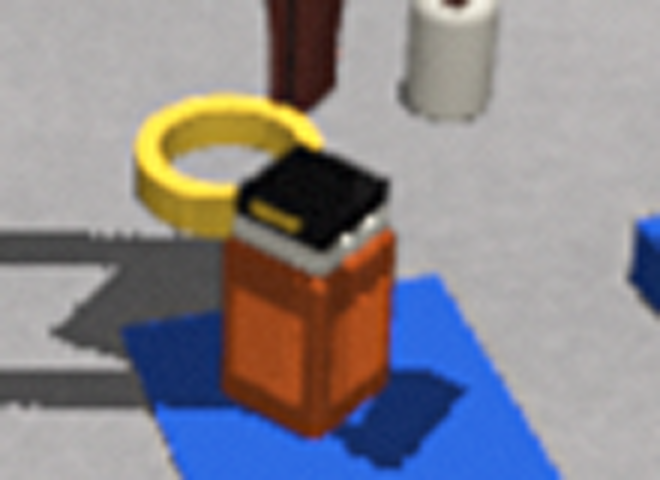

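>>> drive_tool --hand -1 --rows '[{"dx":0,"dy":-0.6,"dz":0,"roll":0},{"dx":0,"dy":-1.27,"dz":0,"roll":0},{"dx":0,"dy":-1.27,"dz":0,"roll":0},{"dx":0,"dy":-1.27,"dz":0,"roll":0},{"dx":0,"dy":-1.27,"dz":2,"roll":0},{"dx":0,"dy":-1.27,"dz":4,"roll":0},{"dx":0,"dy":-1.27,"dz":6,"roll":0},{"dx":0,"dy":-1.27,"dz":8,"roll":0},{"dx":0,"dy":-1.27,"dz":10,"roll":0},{"dx":0,"dy":-1.27,"dz":10,"roll":0}]'

```text
time: 7.02
ee_pos: [558.5, -30.7, 238.5]
tcp_rot: [[0.708, -0.706, -0.003], [-0.706, -0.708, 0.001], [-0.003, 0.002, -1.0]]
ft_force: [0.1, 0.4, 0.4]
gripper_width: 87.7
```

>>> drive_tool --hand 1 --rows '[{"dx":0,"dy":0,"dz":0,"roll":0},{"dx":0,"dy":0,"dz":0,"roll":0},{"dx":0,"dy":0,"dz":0,"roll":0},{"dx":0,"dy":0,"dz":0,"roll":0}]'

```text
time: 7.52
ee_pos: [559.7, -30.8, 240.2]
tcp_rot: [[0.708, -0.706, 0.001], [-0.706, -0.708, -0.0], [0.001, -0.001, -1.0]]
ft_force: [0.3, 0.4, 2.5]
gripper_width: 55.9
```

>>> drive_tool --rows '[{"dx":0,"dy":0,"dz":-1.5,"roll":0},{"dx":0,"dy":0,"dz":-3,"roll":0},{"dx":-1,"dy":1.5,"dz":-3,"roll":0.14},{"dx":-2.2,"dy":3.2,"dz":-3,"roll":0.3},{"dx":-3.6,"dy":5,"dz":-3,"roll":0.45},{"dx":-4.8,"dy":6.8,"dz":-3,"roll":0.6},{"dx":-5.6,"dy":7.9,"dz":-3,"roll":0.726},{"dx":-5.6,"dy":7.9,"dz":-3,"roll":0.726},{"dx":-5.6,"dy":7.9,"dz":-2,"roll":0.726},{"dx":-5.6,"dy":7.9,"dz":-1,"roll":0.726},{"dx":-5.6,"dy":7.9,"dz":-0.2,"roll":0.726}]'

```text
time: 8.9
ee_pos: [464.1, -47.0, 240.7]
tcp_rot: [[0.062, -0.998, -0.001], [-0.998, -0.062, 0.0], [-0.0, 0.001, -1.0]]
ft_force: [-0.9, -0.2, -4.8]
gripper_width: 55.7
```

Run:
```python
from h import *
p=cams.grab_frame("side")
save(p,'f.png',(180,150,320,260),5)
for n in("bottle","bottle_middle","lid_lip"): print(n,[(np.round(d["position"],1),round(d["conf"],2)) for d in models.tip_of(p,n)[:2]])
to((464,-47,236,-1.51))
```

```text
bottle [(array([461.7, -43.7,   2.3]), 0.57)]
bottle_middle [(array([463.8, -46. ,  58.3]), 0.89)]
lid_lip [(array([441. , -46.1, 115.3]), 0.36)]
t 9.1 p [463.9 -47.  241.2] yaw -1.51 F [-0.1 -0.3 -3.5] w 55.734804099230345 z [-0.001  0.    -1.   ]
[-0.   -0.01  0.52] roll 0.0
```

View pics/f.png

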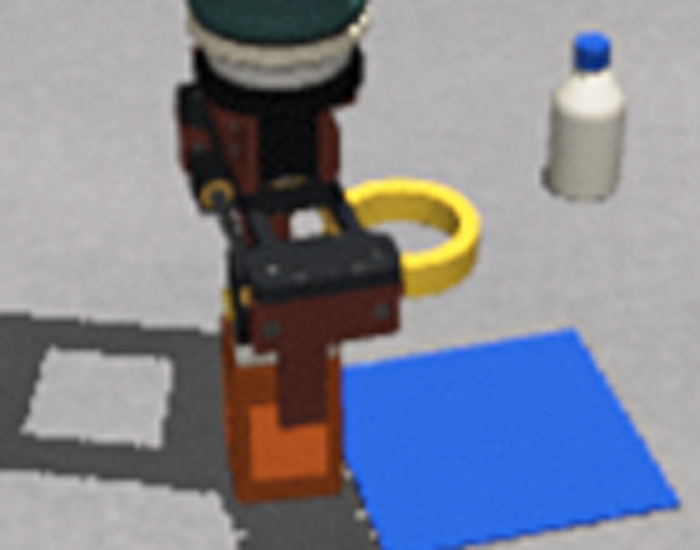

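>>> drive_tool --rows '[{"dx":0,"dy":0,"dz":0.5,"roll":0},{"dx":0,"dy":-0.3,"dz":0.65,"roll":0},{"dx":0,"dy":-0.5,"dz":0.7,"roll":0},{"dx":0,"dy":-0.8,"dz":0.6,"roll":0},{"dx":0,"dy":-1.3,"dz":0.45,"roll":0},{"dx":0,"dy":-1.8,"dz":0.37,"roll":0},{"dx":0,"dy":-2.3,"dz":0.3,"roll":0},{"dx":0,"dy":-2.8,"dz":0.25,"roll":0},{"dx":0,"dy":-3.3,"dz":0.25,"roll":0},{"dx":0,"dy":-3.8,"dz":0.3,"roll":0},{"dx":0,"dy":-4.3,"dz":0.35,"roll":0}]'

```text
time: 10.48
ee_pos: [505.2, -44.8, 238.1]
tcp_rot: [[0.062, -0.998, -0.005], [-0.998, -0.062, -0.001], [0.0, 0.005, -1.0]]
ft_force: [-5.1, -3.6, 2.2]
gripper_width: 53.7
```

Run:
```python
from h import *
p=cams.grab_frame("side")
save(p,'g.png',(180,150,320,260),5)
for n in("bottle","bottle_middle","lid_lip"): print(n,[(np.round(d["position"],1),round(d["conf"],2)) for d in models.tip_of(p,n)[:2]])
to((464,-47,236,-1.51))
```

```text
bottle [(array([465.6, -47.1,   7.3]), 0.7)]
bottle_middle [(array([489.9, -43.8,  59.9]), 0.67)]
lid_lip []
t 10.675 p [505.6 -44.8 238. ] yaw -1.509 F [-4.2 -3.1 -0.3] w 53.71565068788431 z [-0.003 -0.001 -1.   ]
[-0.03  4.17  0.21] roll 0.001
```

View pics/g.png

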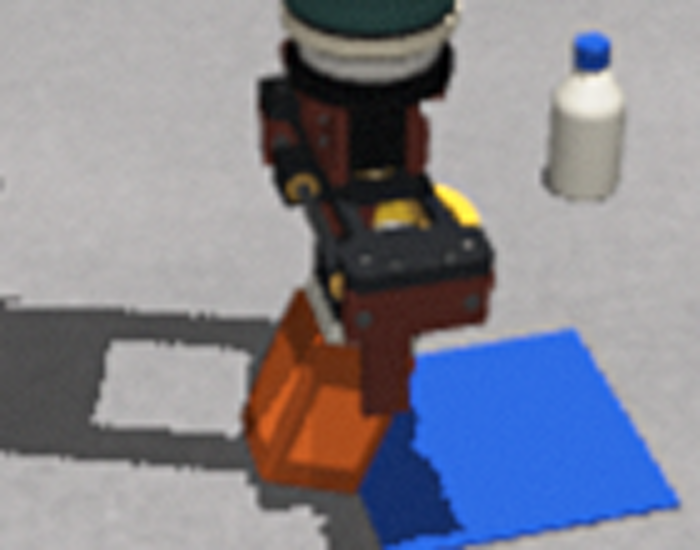

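>>> drive_tool --rows '[{"dx":0,"dy":-0.6,"dz":0.17,"roll":0},{"dx":0,"dy":-1.2,"dz":0.35,"roll":0},{"dx":0,"dy":-1.8,"dz":0.6,"roll":0},{"dx":0,"dy":-2.4,"dz":0.9,"roll":0},{"dx":0,"dy":-2.9,"dz":1.25,"roll":0},{"dx":0,"dy":-3.4,"dz":1.65,"roll":0},{"dx":0,"dy":-3.9,"dz":2.1,"roll":0},{"dx":0,"dy":-4.3,"dz":2.55,"roll":0},{"dx":0,"dy":-4.7,"dz":3.05,"roll":0},{"dx":0,"dy":-5.05,"dz":3.6,"roll":0},{"dx":0,"dy":-5.3,"dz":4.05,"roll":0},{"dx":0,"dy":-5.5,"dz":4.45,"roll":0}]'

```text
time: 12.18
ee_pos: [563.7, -41.3, 194.0]
tcp_rot: [[0.06, -0.998, 0.005], [-0.998, -0.06, -0.0], [0.001, -0.005, -1.0]]
ft_force: [2.2, 1.5, 5.9]
gripper_width: 54.1
```

Run:
```python
from h import *
p=cams.grab_frame("side")
save(p,'i.png',(180,150,320,260),5)
for n in("bottle","bottle_middle","lid_lip"): print(n,[(np.round(d["position"],1),round(d["conf"],2)) for d in models.tip_of(p,n)[:2]])
to((464,-47,236,-1.51))
```

```text
bottle [(array([478.7, -46. ,  25.6]), 0.87)]
bottle_middle [(array([533.9, -42.7,  41. ]), 0.88)]
lid_lip []
t 12.375 p [562.6 -41.2 193.4] yaw -1.51 F [ 0.9  0.6 -2.2] w 54.22205130461093 z [ 0.002 -0.    -1.   ]
[-0.02  9.87 -4.27] roll -0.0
```

>>> drive_tool --hand -1 --rows '[{"dx":0,"dy":0,"dz":0,"roll":0},{"dx":0,"dy":0,"dz":0,"roll":0},{"dx":0,"dy":0,"dz":0,"roll":0},{"dx":0,"dy":0,"dz":0,"roll":0}]'

```text
time: 12.88
ee_pos: [561.6, -41.2, 193.6]
tcp_rot: [[0.061, -0.998, -0.0], [-0.998, -0.061, 0.0], [-0.0, 0.0, -1.0]]
ft_force: [0.9, -0.2, 0.8]
gripper_width: 86.8
```

Run:
```python
from h import *
p=cams.grab_frame("side")
save(p,'j.png',(180,150,320,260),5)
for n in("bottle","bottle_middle","lid_lip"): print(n,[(np.round(d["position"],1),round(d["conf"],2)) for d in models.tip_of(p,n)[:2]])
to((495,-45,194,-1.51))
```

```text
bottle [(array([479.8, -43.5,  26.6]), 0.95)]
bottle_middle [(array([535.4, -41.1,  30.2]), 0.81)]
lid_lip [(array([ 7.049e+02, -2.447e+02,  3.000e-01]), 0.32)]
t 13.075 p [561.7 -41.2 193.7] yaw -1.51 F [-0.1  0.3  0.5] w 87.58586771705369 z [ 0.  0. -1.]
[-0.02  6.68 -0.03] roll -0.0
```

View pics/j.png

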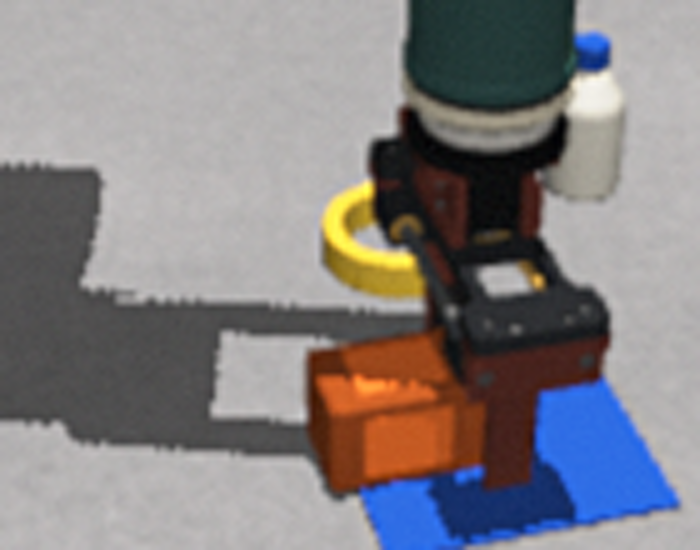

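>>> drive_tool --rows '[{"dx":0,"dy":2,"dz":0,"roll":0},{"dx":0,"dy":4,"dz":0,"roll":0},{"dx":0,"dy":6,"dz":0,"roll":0},{"dx":0,"dy":6.8,"dz":0,"roll":0},{"dx":0,"dy":6.8,"dz":0,"roll":0}]'

```text
time: 13.7
ee_pos: [493.8, -45.4, 193.8]
tcp_rot: [[0.06, -0.998, 0.0], [-0.998, -0.06, 0.0], [-0.0, -0.0, -1.0]]
ft_force: [-0.2, -0.8, 0.1]
gripper_width: 87.8
```

>>> drive_tool --hand 1 --rows '[{"dx":0,"dy":0,"dz":0,"roll":0},{"dx":0,"dy":0,"dz":0,"roll":0},{"dx":0,"dy":0,"dz":0,"roll":0},{"dx":0,"dy":0,"dz":0,"roll":0},{"dx":0,"dy":0,"dz":-1,"roll":0},{"dx":0,"dy":0,"dz":-3,"roll":0},{"dx":0,"dy":0,"dz":-6,"roll":0},{"dx":0,"dy":0,"dz":-9,"roll":0},{"dx":0,"dy":0,"dz":-12,"roll":0},{"dx":0,"dy":0,"dz":-12,"roll":0}]'

```text
time: 14.95
ee_pos: [494.4, -45.4, 315.6]
tcp_rot: [[0.061, -0.998, 0.004], [-0.998, -0.061, -0.001], [0.001, -0.004, -1.0]]
ft_force: [-0.1, -0.5, -4.8]
gripper_width: 53.9
```

```bash
cat >> h.py <<'E'
def look(n=None,cam="side",b=(180,90,350,260)):
    for c in ("side","top"):
        p=cams.grab_frame(c)
        if n and c==cam: save(p,n,b,4)
        for k in("bottle","bottle_middle","lid_lip"): print(c,k,[(np.round(d["position"],1),round(d["conf"],2)) for d in models.tip_of(p,k)[:2]])
    to()
E
python3 -c "
from h import *
look('k.png')"
```

```text
side bottle [(array([477.8, -47.4, 149.6]), 0.93), (array([ 705.9, -245.4,    5.5]), 0.6)]
side bottle_middle [(array([537.7, -41.7, 153.4]), 0.89)]
side lid_lip [(array([592.5, -39.7, 175.7]), 0.58)]
top bottle []
top bottle_middle []
top lid_lip []
t 15.35 p [493.5 -45.2 312.7] yaw -1.51 F [-0.  -1.1 -4.7] w 54.15530778708951 z [-0.002  0.001 -1.   ]
```

>>> drive_tool --rows '[{"dx":0,"dy":0,"dz":3,"roll":0},{"dx":0,"dy":0,"dz":6,"roll":0},{"dx":0,"dy":0,"dz":8.5,"roll":0},{"dx":0,"dy":0,"dz":8.5,"roll":0}]'

```text
time: 15.85
ee_pos: [492.8, -45.1, 226.8]
tcp_rot: [[0.061, -0.998, -0.005], [-0.998, -0.061, 0.001], [-0.002, 0.005, -1.0]]
ft_force: [-0.1, 0.1, -4.1]
gripper_width: 53.7
```

>>> drive_tool --hand -0.19 --rows '[{"dx":0,"dy":0,"dz":0,"roll":0},{"dx":0,"dy":0,"dz":0,"roll":0},{"dx":0,"dy":0,"dz":0,"roll":0}]'

```text
time: 16.23
ee_pos: [494.2, -45.4, 229.5]
tcp_rot: [[0.061, -0.998, 0.002], [-0.998, -0.061, -0.0], [0.0, -0.002, -1.0]]
ft_force: [0.7, -0.1, -4.6]
gripper_width: 54.1
```

```bash
python3 -c "
from h import *
look('l.png')"
```

```text
side bottle [(array([532. , -42.4,  63.6]), 0.71), (array([479.6, -44.4,  64.4]), 0.65)]
side bottle_middle [(array([532.9, -42.5,  66.7]), 0.58)]
side lid_lip [(array([589.1, -40.6,  91.3]), 0.58)]
top bottle []
top bottle_middle []
top lid_lip []
t 16.625 p [493.8 -45.3 228.7] yaw -1.51 F [ 0.   0.  -4.1] w 53.84764271751058 z [-0.  0. -1.]
```

>>> drive_tool --hand -0.215 --rows '[{"dx":0,"dy":0,"dz":0,"roll":0},{"dx":0,"dy":0,"dz":0,"roll":0},{"dx":0,"dy":0,"dz":0,"roll":0}]'

```text
time: 17.0
ee_pos: [493.8, -45.3, 228.6]
tcp_rot: [[0.061, -0.998, -0.0], [-0.998, -0.061, 0.0], [-0.0, 0.0, -1.0]]
ft_force: [-0.6, -0.3, -3.8]
gripper_width: 53.9
```

```bash
sed -i 's/for c in ("side","top")/for c in ("side",)/' h.py; python3 -c "
from h import *
look('m.png')"
```

```text
side bottle [(array([758. , -44.4,  -2.1]), 0.71), (array([477.4, -45.9,  63.1]), 0.59)]
side bottle_middle [(array([535.7, -42.8,  61.8]), 0.6), (array([ 463.3, -325.9,   -0. ]), 0.41)]
side lid_lip [(array([588.7, -40.2,  88.9]), 0.67)]
t 17.2 p [493.8 -45.3 228.7] yaw -1.51 F [-0.3 -0.5 -4.8] w 54.08984420500958 z [-0.  0. -1.]
```

>>> drive_tool --hand -0.225 --rows '[{"dx":0,"dy":0,"dz":0,"roll":0},{"dx":0,"dy":0,"dz":0,"roll":0},{"dx":0,"dy":0,"dz":0,"roll":0}]'

```text
time: 17.58
ee_pos: [493.8, -45.3, 228.7]
tcp_rot: [[0.061, -0.998, 0.0], [-0.998, -0.061, 0.0], [-0.0, -0.0, -1.0]]
ft_force: [0.5, -0.1, -4.4]
gripper_width: 54.3
```

```bash
python3 -c "
from h import *
look('n.png');print(sense()['wrist_torque'])"
```

```text
side bottle [(array([474.4, -44.5,  65.2]), 0.93)]
side bottle_middle [(array([524.6, -42.8,  46.3]), 0.7)]
side lid_lip [(array([588.6, -41.2,  45.8]), 0.51), (array([686.5, 183.3,   2. ]), 0.45)]
t 17.775 p [493.8 -45.3 228.7] yaw -1.51 F [ 0.6 -0.2 -3.9] w 53.96550530259511 z [-0.  0. -1.]
[0.05477118 0.15971342 0.0088417 ]
```

>>> drive_tool --rows '[{"dx":0,"dy":0,"dz":-1,"roll":0},{"dx":0,"dy":0,"dz":-2,"roll":0},{"dx":0,"dy":0,"dz":-3,"roll":0},{"dx":0,"dy":0,"dz":-3.8,"roll":0},{"dx":0,"dy":0,"dz":-4.4,"roll":0},{"dx":0,"dy":0,"dz":-5,"roll":0},{"dx":0,"dy":0,"dz":-5,"roll":0}]'

```text
time: 18.65
ee_pos: [494.0, -45.3, 279.1]
tcp_rot: [[0.061, -0.998, 0.001], [-0.998, -0.061, -0.0], [0.0, -0.001, -1.0]]
ft_force: [0.2, -0.1, -5.2]
gripper_width: 54.0
```

```bash
python3 -c "
from h import *
look('o.png');print(sense()['wrist_torque'])"
```

```text
side bottle [(array([477.7, -45.5, 118.6]), 0.9)]
side bottle_middle [(array([526. , -39.7,  96.8]), 0.88)]
side lid_lip [(array([584.8, -39.6,  94.1]), 0.41)]
t 18.85 p [493.7 -45.3 278.4] yaw -1.51 F [ 0.3  0.1 -4.3] w 54.05801422579775 z [-0.001  0.    -1.   ]
[-0.01592808  0.09071109  0.02291295]
```

>>> drive_tool --hand -0.227 --rows '[{"dx":0,"dy":0,"dz":0,"roll":0},{"dx":0,"dy":0,"dz":0,"roll":0},{"dx":0,"dy":0,"dz":0,"roll":0}]'

```text
time: 19.23
ee_pos: [493.6, -45.2, 278.5]
tcp_rot: [[0.061, -0.998, -0.001], [-0.998, -0.061, 0.0], [-0.0, 0.001, -1.0]]
ft_force: [-0.4, -0.0, -4.9]
gripper_width: 54.0
```

```bash
python3 -c "
from h import *
look('p.png');print(sense()['wrist_torque'])"
```

```text
side bottle [(array([6.864e+02, 1.814e+02, 6.000e-01]), 0.6)]
side bottle_middle [(array([493.1, -46.1,  65.3]), 0.67)]
side lid_lip [(array([525.5, -41.8,  17.1]), 0.59)]
t 19.425 p [493.9 -45.3 278.7] yaw -1.51 F [ 0.1  0.  -5.1] w 54.140636735764225 z [ 0.  0. -1.]
[ 0.00555987 -0.03416373 -0.0142411 ]
```

>>> drive_tool --hand 0.2 --rows '[{"dx":0,"dy":0,"dz":0,"roll":0},{"dx":0,"dy":0,"dz":0,"roll":0}]'

```text
time: 19.68
ee_pos: [493.9, -45.3, 278.7]
tcp_rot: [[0.061, -0.998, 0.0], [-0.998, -0.061, 0.0], [-0.0, -0.0, -1.0]]
ft_force: [-0.8, 0.1, -3.8]
gripper_width: 53.9
```

```bash
python3 -c "
from h import *
look('q.png');print(sense()['wrist_torque'])"
```

```text
side bottle [(array([477.9, -44.7, 114.6]), 0.62)]
side bottle_middle [(array([489.9, -45.5,  64.8]), 0.69)]
side lid_lip [(array([526.6, -42.8,  15.9]), 0.5)]
t 19.875 p [493.9 -45.3 278.7] yaw -1.51 F [-0.2 -0.3 -4.8] w 53.85268518619162 z [-0.  0. -1.]
[ 0.01202876 -0.0456607  -0.0886316 ]
```

View pics/q.png

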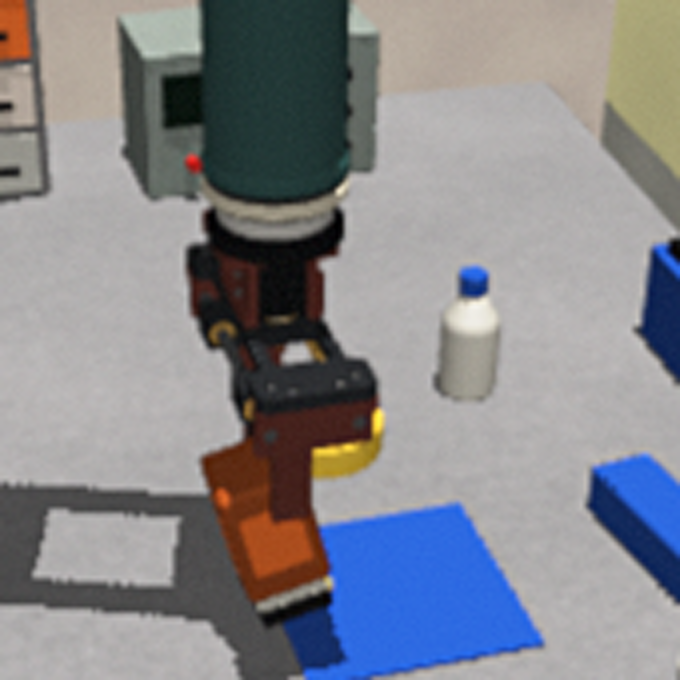

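>>> drive_tool --rows '[{"dx":0,"dy":-2,"dz":-0.5,"roll":0},{"dx":0,"dy":-4,"dz":-0.5,"roll":0},{"dx":0,"dy":-5,"dz":-0.3,"roll":0},{"dx":0,"dy":-5,"dz":0.2,"roll":0},{"dx":0,"dy":-5,"dz":0.5,"roll":0},{"dx":0,"dy":-5,"dz":0.8,"roll":0},{"dx":0,"dy":-5,"dz":0.8,"roll":0}]'

```text
time: 20.75
ee_pos: [546.2, -42.3, 274.3]
tcp_rot: [[0.06, -0.998, 0.01], [-0.998, -0.06, -0.0], [0.001, -0.01, -1.0]]
ft_force: [3.2, 3.4, 19.8]
gripper_width: 54.3
```

>>> drive_tool --rows '[{"dx":0,"dy":-0.4,"dz":0,"roll":0},{"dx":0,"dy":-0.8,"dz":0,"roll":0},{"dx":0,"dy":-1.2,"dz":0,"roll":0},{"dx":0,"dy":-1.6,"dz":0,"roll":0},{"dx":0,"dy":-2.0,"dz":0,"roll":0},{"dx":0,"dy":-2.4,"dz":0,"roll":0},{"dx":0,"dy":-2.7,"dz":0.1,"roll":0},{"dx":0,"dy":-2.7,"dz":0.1,"roll":0}]'

```text
time: 21.75
ee_pos: [570.6, -40.5, 269.2]
tcp_rot: [[0.061, -0.998, -0.001], [-0.998, -0.061, 0.0], [-0.0, 0.001, -1.0]]
ft_force: [-2.6, 0.1, -1.5]
gripper_width: 54.2
```

```bash
python3 -c "
from h import *
look('r.png');print(sense()['wrist_torque'])"
```

```text
side bottle [(array([553.3, -40.6, 111.3]), 0.58), (array([ 703.8, -242.3,    1.8]), 0.45)]
side bottle_middle [(array([556.2, -38.9,  57. ]), 0.87)]
side lid_lip [(array([ 5.652e+02,  1.318e+02, -3.000e-01]), 0.29)]
t 21.95 p [571.  -40.6 269.4] yaw -1.51 F [-0.5 -0.4 -4.2] w 53.8485752662837 z [ 0.001  0.    -1.   ]
[ 0.00870978 -0.05519714  0.02301273]
```

View pics/r.png

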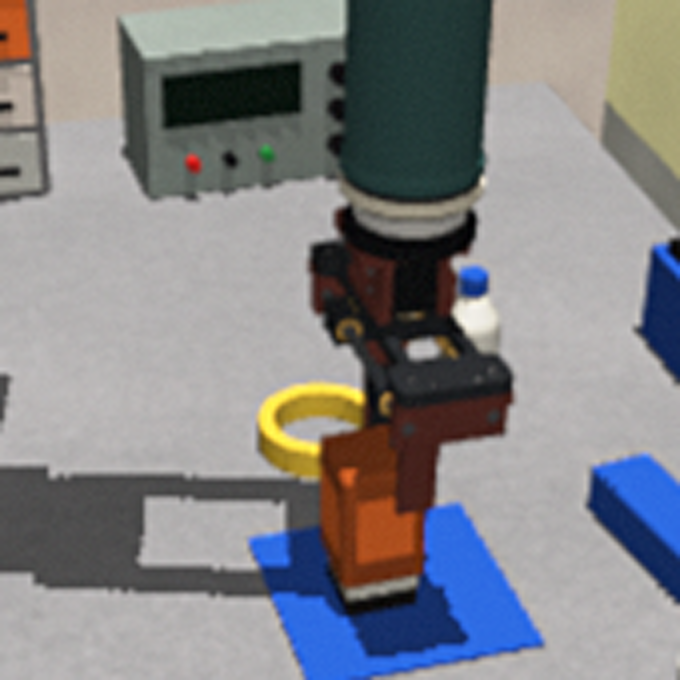

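>>> drive_tool --rows '[{"dx":0,"dy":0.1,"dz":0.1,"roll":0},{"dx":0,"dy":0.1,"dz":0.25,"roll":0},{"dx":0,"dy":0.1,"dz":0.3,"roll":0},{"dx":0,"dy":0.1,"dz":0.3,"roll":0}]'

```text
time: 22.45
ee_pos: [571.5, -40.7, 268.7]
tcp_rot: [[0.06, -0.998, 0.006], [-0.998, -0.06, -0.0], [0.0, -0.006, -1.0]]
ft_force: [0.7, 1.9, 9.0]
gripper_width: 53.6
```

```bash
python3 -c "
from h import *
look('s.png')"
```

```text
side bottle [(array([554.8, -41.1, 107.9]), 0.65)]
side bottle_middle [(array([559.9, -44.2,  58.9]), 0.72), (array([ 462.6, -327.2,   -3.5]), 0.69)]
side lid_lip [(array([584.3, -42.5,   4.2]), 0.48)]
t 22.65 p [571.5 -40.7 268.7] yaw -1.51 F [1.  2.2 9.7] w 53.899569834868124 z [ 0.006 -0.    -1.   ]
```

>>> drive_tool --hand -1 --rows '[{"dx":0,"dy":0,"dz":-0.2,"roll":0},{"dx":0,"dy":0,"dz":-0.2,"roll":0},{"dx":0,"dy":0,"dz":-0.2,"roll":0},{"dx":0,"dy":0,"dz":-0.2,"roll":0},{"dx":0,"dy":0,"dz":-0.2,"roll":0},{"dx":0,"dy":0,"dz":-0.2,"roll":0},{"dx":0,"dy":0,"dz":-0.2,"roll":0},{"dx":0,"dy":0,"dz":-0.2,"roll":0}]'

```text
time: 23.65
ee_pos: [569.7, -40.7, 268.7]
tcp_rot: [[0.061, -0.998, 0.0], [-0.998, -0.061, 0.0], [-0.0, -0.0, -1.0]]
ft_force: [0.1, 1.3, 0.4]
gripper_width: 87.6
```

```bash
python3 -c "
from h import *
look('t.png');look()
p=cams.grab_frame('side');m=models.trace(p,'bottle')[0]['pixels'];r=np.argwhere(m);print(r.min(0),r.max(0),m.sum())
for c in((558,-42),(562,-42)):
  q=proj(p,np.vstack([box(c[0]-27,c[0]+27,c[1]-27,c[1]+27,28.5,112.5)]));print(q.min(0),q.max(0))"
```

```text
side bottle [(array([556.1, -39.7, 112.5]), 0.74)]
side bottle_middle [(array([557.9, -37.8,  58.5]), 0.81)]
side lid_lip [(array([582.9, -38.7,   2.8]), 0.48)]
t 23.85 p [569.7 -40.7 268.7] yaw -1.51 F [ 1.1 -0.4  1.1] w 88.00046124118535 z [ 0.  0. -1.]
side bottle [(array([557. , -38.5, 109.4]), 0.56)]
side bottle_middle [(array([556.9, -38.2,  57.9]), 0.96)]
side lid_lip [(array([582.8, -41.3,   1.5]), 0.53)]
t 24.05 p [569.7 -40.7 268.7] yaw -1.51 F [ 0.1 -0.1  0.5] w 88.00174641517908 z [-0.  0. -1.]
[196 261] [243 286] 955
[260.69530645 195.19516971] [288.56583102 238.1641042 ]
[262.21914664 195.01070636] [290.19574486 237.95060187]
```

>>> drive_tool --rows '[{"dx":0,"dy":0.6,"dz":0.4,"roll":0},{"dx":0,"dy":1.2,"dz":0.9,"roll":0},{"dx":0,"dy":1.2,"dz":1.5,"roll":0},{"dx":0,"dy":1.2,"dz":1.5,"roll":0}]'

```text
time: 24.65
ee_pos: [557.4, -41.4, 253.0]
tcp_rot: [[0.061, -0.998, -0.001], [-0.998, -0.061, 0.0], [-0.0, 0.001, -1.0]]
ft_force: [-0.4, -0.5, 0.7]
gripper_width: 87.5
```

>>> drive_tool --hand 1 --rows '[{"dx":0,"dy":0,"dz":0,"roll":0},{"dx":0,"dy":0,"dz":0,"roll":0},{"dx":0,"dy":0,"dz":0,"roll":0},{"dx":0,"dy":0,"dz":0,"roll":0},{"dx":0,"dy":0,"dz":-1,"roll":0},{"dx":0,"dy":-1.5,"dz":-1,"roll":0},{"dx":0,"dy":-3,"dz":-1,"roll":0},{"dx":0,"dy":-4.5,"dz":-1,"roll":0},{"dx":0,"dy":-4.5,"dz":-0.5,"roll":0},{"dx":0,"dy":-4.5,"dz":0,"roll":0},{"dx":0,"dy":-4.5,"dz":0.2,"roll":0}]'

```text
time: 26.02
ee_pos: [602.7, -38.6, 253.3]
tcp_rot: [[0.061, -0.998, 0.001], [-0.998, -0.061, 0.0], [-0.0, -0.001, -1.0]]
ft_force: [-4.2, 2.1, 22.8]
gripper_width: 53.4
```

```bash
python3 -c "
from h import *
look('u.png')"
```

```text
side bottle [(array([602.9, -37.6, 107.9]), 0.71)]
side bottle_middle [(array([604.7, -36.9,  57.9]), 0.61)]
side lid_lip [(array([628.4, -37.1,   4.9]), 0.66)]
t 26.225 p [602.5 -38.6 253.4] yaw -1.51 F [-2.2  1.2 11.4] w 53.781064434860525 z [ 0.001  0.    -1.   ]
```

>>> drive_tool --rows '[{"dx":0,"dy":0.5,"dz":0,"roll":0},{"dx":0,"dy":1.0,"dz":-0.05,"roll":0},{"dx":0,"dy":1.5,"dz":-0.15,"roll":0},{"dx":0,"dy":2.3,"dz":-0.2,"roll":0},{"dx":0,"dy":3.1,"dz":-0.15,"roll":0},{"dx":0,"dy":3.9,"dz":-0.02,"roll":0},{"dx":0,"dy":4.6,"dz":0.1,"roll":0},{"dx":0,"dy":5.4,"dz":0.35,"roll":0},{"dx":0,"dy":6.1,"dz":0.65,"roll":0},{"dx":0,"dy":6.8,"dz":1.0,"roll":0},{"dx":0,"dy":7.4,"dz":1.4,"roll":0}]'

```text
time: 27.6
ee_pos: [531.3, -43.4, 242.2]
tcp_rot: [[0.06, -0.998, 0.01], [-0.998, -0.06, -0.001], [0.002, -0.01, -1.0]]
ft_force: [0.4, 2.5, 35.8]
gripper_width: 54.3
```

```bash
python3 -c "
from h import *
look('v.png')"
```

```text
side bottle [(array([533.5, -43.7, 109.7]), 0.63), (array([687.7, 180.2,  -0.7]), 0.38)]
side bottle_middle [(array([552.3, -40.1,  60.6]), 0.82)]
side lid_lip [(array([591.2, -43.3,  14. ]), 0.58)]
t 27.8 p [530.1 -43.5 241.2] yaw -1.51 F [-1.7  1.6 32.6] w 53.4840672757257 z [ 0.006 -0.001 -1.   ]
```

>>> drive_tool --rows '[{"dx":0,"dy":0.6,"dz":0.15,"roll":0},{"dx":0,"dy":1.2,"dz":0.35,"roll":0},{"dx":0,"dy":1.8,"dz":0.6,"roll":0},{"dx":0,"dy":2.4,"dz":0.9,"roll":0},{"dx":0,"dy":2.9,"dz":1.3,"roll":0},{"dx":0,"dy":3.4,"dz":1.7,"roll":0},{"dx":0,"dy":3.8,"dz":2.15,"roll":0},{"dx":0,"dy":4.3,"dz":2.65,"roll":0},{"dx":0,"dy":4.7,"dz":3.2,"roll":0},{"dx":0,"dy":5.0,"dz":3.75,"roll":0}]'

```text
time: 29.05
ee_pos: [475.6, -46.0, 199.6]
tcp_rot: [[0.061, -0.998, -0.007], [-0.998, -0.061, 0.001], [-0.001, 0.007, -1.0]]
ft_force: [-3.7, -0.7, 5.1]
gripper_width: 53.8
```

```bash
python3 -c "
from h import *
look('w.png')"
```

```text
side bottle [(array([467.1, -45.8,  78.9]), 0.67), (array([513.6, -41.6,  50.2]), 0.3)]
side bottle_middle [(array([513.1, -40. ,  52.3]), 0.86)]
side lid_lip [(array([572.6, -40. ,  43.5]), 0.67)]
t 29.25 p [476.9 -45.9 199.5] yaw -1.51 F [-0.1  0.2 -4. ] w 53.9710817033072 z [-0.005  0.001 -1.   ]
```

>>> drive_tool --rows '[{"dx":0,"dy":0,"dz":0.4,"roll":0},{"dx":0,"dy":0,"dz":0.8,"roll":0},{"dx":0,"dy":0,"dz":1.1,"roll":0},{"dx":0,"dy":0,"dz":1.1,"roll":0}]'

```text
time: 29.75
ee_pos: [478.2, -45.9, 188.9]
tcp_rot: [[0.061, -0.998, -0.002], [-0.998, -0.061, 0.001], [-0.001, 0.002, -1.0]]
ft_force: [-2.8, 0.6, 0.9]
gripper_width: 54.2
```

>>> drive_tool --hand -0.228 --rows '[{"dx":0,"dy":0,"dz":0,"roll":0},{"dx":0,"dy":0,"dz":0,"roll":0},{"dx":0,"dy":0,"dz":0,"roll":0},{"dx":0,"dy":0,"dz":0,"roll":0}]'

```text
time: 30.25
ee_pos: [479.1, -46.2, 189.1]
tcp_rot: [[0.061, -0.998, 0.0], [-0.998, -0.061, 0.0], [-0.0, -0.0, -1.0]]
ft_force: [-0.5, 0.3, -3.9]
gripper_width: 54.3
```

```bash
python3 -c "
from h import *
look('x.png')"
```

```text
side bottle [(array([466.6, -47.1,  67.6]), 0.93)]
side bottle_middle [(array([517.4, -43.7,  46.9]), 0.66)]
side lid_lip [(array([576.4, -39.2,  45.1]), 0.5)]
t 30.45 p [479.  -46.2 189.1] yaw -1.51 F [ 0.7  0.1 -3.2] w 54.06962810149653 z [ 0.  0. -1.]
```

>>> drive_tool --hand -0.231 --rows '[{"dx":0,"dy":0,"dz":0,"roll":0},{"dx":0,"dy":0,"dz":0,"roll":0},{"dx":0,"dy":0,"dz":0,"roll":0}]'

```text
time: 30.82
ee_pos: [479.1, -46.3, 189.4]
tcp_rot: [[0.061, -0.998, 0.001], [-0.998, -0.061, -0.0], [0.0, -0.001, -1.0]]
ft_force: [-0.2, -1.0, 1.3]
gripper_width: 54.4
```

```bash
python3 -c "
from h import *
look('y.png')"
```

```text
side bottle [(array([445.4, -45.4,  22.1]), 0.73)]
side bottle_middle [(array([499.6, -42.6,  30.1]), 0.62), (array([562.7, 131. ,   0.6]), 0.6)]
side lid_lip [(array([551.9, -43.5,  57.2]), 0.49)]
t 31.025 p [479.1 -46.3 189.3] yaw -1.51 F [ 0.2 -1.6  1.1] w 54.408651660648694 z [ 0.001 -0.    -1.   ]
```

>>> drive_tool --hand -1 --rows '[{"dx":0,"dy":0,"dz":-0.2,"roll":0},{"dx":0,"dy":0,"dz":-0.4,"roll":0},{"dx":0,"dy":0,"dz":-0.6,"roll":0},{"dx":0,"dy":0,"dz":-0.6,"roll":0},{"dx":0,"dy":-1,"dz":-0.6,"roll":0},{"dx":0,"dy":-2.5,"dz":-0.6,"roll":0},{"dx":0,"dy":-4.2,"dz":-0.6,"roll":0},{"dx":0,"dy":-4.2,"dz":-0.6,"roll":0}]'

```text
time: 32.02
ee_pos: [523.1, -43.8, 195.3]
tcp_rot: [[0.061, -0.998, 0.003], [-0.998, -0.061, -0.0], [0.001, -0.003, -1.0]]
ft_force: [-0.9, 0.3, -0.5]
gripper_width: 87.7
```

```bash
python3 -c "
from h import *
look('z.png')"
```

```text
side bottle [(array([441.6, -48.9,  24.6]), 0.88)]
side bottle_middle [(array([500.8, -44.2,  34. ]), 0.95)]
side lid_lip []
t 32.225 p [520.2 -43.5 195. ] yaw -1.51 F [-0.2 -0.4  0. ] w 87.92122955974504 z [-0.001  0.    -1.   ]
```

View pics/z.png

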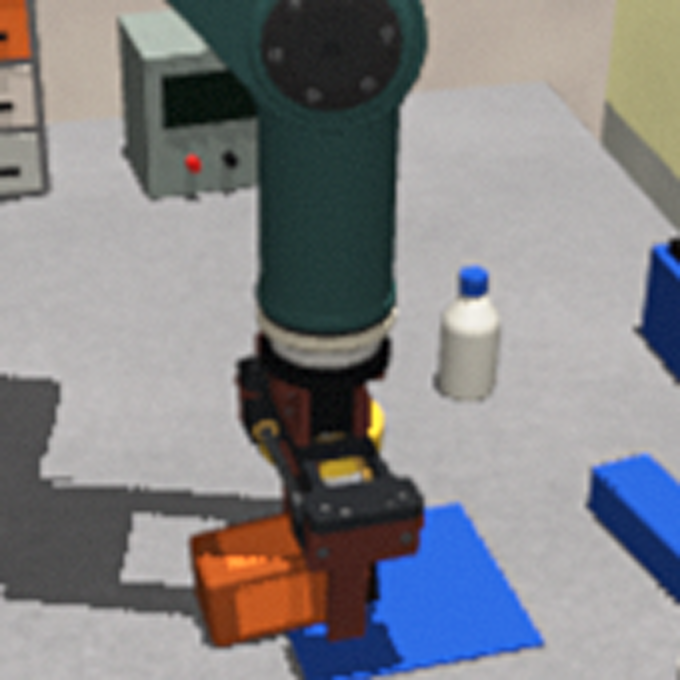

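>>> drive_tool --hand 1 --rows '[{"dx":0,"dy":0,"dz":0,"roll":0},{"dx":0,"dy":0,"dz":0,"roll":0},{"dx":0,"dy":0,"dz":0,"roll":0},{"dx":0,"dy":0,"dz":0,"roll":0},{"dx":0,"dy":0,"dz":-1,"roll":0},{"dx":0,"dy":0,"dz":-2,"roll":0},{"dx":0,"dy":-1,"dz":-3,"roll":0},{"dx":0,"dy":-2,"dz":-4,"roll":0},{"dx":0,"dy":-2,"dz":-4,"roll":0}]'

```text
time: 33.35
ee_pos: [542.8, -42.6, 236.5]
tcp_rot: [[0.061, -0.998, 0.004], [-0.998, -0.061, -0.001], [0.001, -0.004, -1.0]]
ft_force: [-0.5, 0.7, -5.2]
gripper_width: 53.7
```

>>> drive_tool --hand -0.226 --rows '[{"dx":0,"dy":0,"dz":0,"roll":0},{"dx":0,"dy":0,"dz":0,"roll":0},{"dx":0,"dy":0,"dz":0,"roll":0}]'

```text
time: 33.72
ee_pos: [540.3, -42.4, 234.8]
tcp_rot: [[0.061, -0.998, -0.001], [-0.998, -0.061, 0.0], [-0.0, 0.001, -1.0]]
ft_force: [-0.3, 0.8, -4.0]
gripper_width: 53.9
```

```bash
python3 -c "
from h import *
look('z1.png')"
```

```text
side bottle [(array([466.3, -45.2,  64.6]), 0.67), (array([757.3, -42.9,  -4. ]), 0.46)]
side bottle_middle [(array([570.5, -42.6,   1.3]), 0.67), (array([518.9, -43.2,  70.9]), 0.56)]
side lid_lip [(array([573.8, -41. ,  97.2]), 0.57)]
t 33.925 p [540.6 -42.5 235. ] yaw -1.51 F [-0.1 -0.3 -4. ] w 53.844089250710965 z [-0.  0. -1.]
```

>>> drive_tool --hand -0.2285 --rows '[{"dx":0,"dy":0,"dz":0,"roll":0},{"dx":0,"dy":0,"dz":0,"roll":0},{"dx":0,"dy":0,"dz":0,"roll":0},{"dx":0,"dy":0,"dz":0,"roll":0}]'

```text
time: 34.42
ee_pos: [540.9, -42.5, 235.3]
tcp_rot: [[0.061, -0.998, 0.0], [-0.998, -0.061, 0.0], [0.0, -0.0, -1.0]]
ft_force: [-1.1, -0.3, -2.6]
gripper_width: 54.0
```

```bash
python3 -c "
from h import *
look('z2.png')"
```

```text
side bottle [(array([474.3, -44.8,  22. ]), 0.57)]
side bottle_middle [(array([521.5, -42.5,  47.9]), 0.86)]
side lid_lip [(array([561.9, -42.7,  94.3]), 0.64), (array([687.5, 183.2,  -1.5]), 0.38)]
t 34.625 p [540.9 -42.5 235.3] yaw -1.51 F [-0.2  0.6 -1.1] w 53.98434612678311 z [ 0.  0. -1.]
```

>>> drive_tool --hand -0.228 --rows '[{"dx":0,"dy":0,"dz":-0.5,"roll":0},{"dx":0,"dy":0,"dz":-1,"roll":0},{"dx":0,"dy":0,"dz":-1.5,"roll":0},{"dx":0,"dy":0,"dz":-2.0,"roll":0},{"dx":0,"dy":0,"dz":-2.4,"roll":0},{"dx":0,"dy":0,"dz":-2.8,"roll":0},{"dx":0,"dy":0,"dz":-2.8,"roll":0},{"dx":0,"dy":0,"dz":-2.8,"roll":0}]'

```text
time: 35.62
ee_pos: [540.8, -42.5, 263.3]
tcp_rot: [[0.061, -0.998, 0.0], [-0.998, -0.061, -0.0], [0.0, -0.0, -1.0]]
ft_force: [0.4, 0.7, 0.4]
gripper_width: 53.9
```

```bash
python3 -c "
from h import *
look('z3.png')"
```

```text
side bottle [(array([473.7, -46.3,  28.4]), 0.97)]
side bottle_middle [(array([530. , -43.4,  30.1]), 0.88)]
side lid_lip [(array([585.6, -36.8,  54.9]), 0.54)]
t 35.825 p [540.7 -42.4 263. ] yaw -1.51 F [-0.4  0.2  0.1] w 54.02622755181813 z [-0.  0. -1.]
```

>>> drive_tool --hand -1 --rows '[{"dx":0,"dy":0,"dz":0,"roll":0},{"dx":0,"dy":-1,"dz":0,"roll":0},{"dx":0,"dy":-2,"dz":0,"roll":0},{"dx":0,"dy":-3,"dz":0,"roll":0},{"dx":0,"dy":-3,"dz":0,"roll":0}]'

```text
time: 36.45
ee_pos: [571.9, -40.6, 263.2]
tcp_rot: [[0.061, -0.998, 0.001], [-0.998, -0.061, -0.0], [0.0, -0.001, -1.0]]
ft_force: [0.7, -0.7, -0.4]
gripper_width: 87.9
```

Run:
```python
from h import *
look();look()
p=cams.grab_frame('side');save(p,'z4.png',(180,90,350,260),4)
m=models.trace(p,'bottle')[0]['pixels'];r=np.argwhere(m);print(r.min(0),r.max(0))
hs=cv2.cvtColor(p["image"],cv2.COLOR_RGB2HSV)
o=cv2.inRange(hs,(3,120,60),(14,255,255));o[:190]=0;o[260:]=0;o[:,:210]=0;o[:,300:]=0
c=np.argwhere(o);print("orange",c.min(0),c.max(0))
for x0 in(470,475,480):
    B=box(x0,x0+84,-69,-17,4,58);u=proj(p,B);print(x0,u.min(0),u.max(0))
```

```text
side bottle [(array([475.3, -44.3,  29.1]), 0.71)]
side bottle_middle [(array([531.1, -43.2,  29.7]), 0.89)]
side lid_lip [(array([585. , -37.8,  54.9]), 0.47)]
t 36.65 p [570.3 -40.6 263. ] yaw -1.51 F [-0.5 -1.2 -0.7] w 87.84134077636965 z [-0.001  0.    -1.   ]
side bottle [(array([477.4, -45.9,  30.2]), 0.62)]
side bottle_middle []
side lid_lip [(array([587.2, -39.8,  52.2]), 0.53)]
t 36.85 p [570.5 -40.6 263.2] yaw -1.51 F [-0.5 -0.1 -0.5] w 88.13019272426054 z [-0.  0. -1.]
[215 240] [246 286]
orange [190 241] [247 299]
470 [237.15274862 215.00592378] [275.12057836 249.1433396 ]
475 [239.12704629 214.7648526 ] [277.11894249 248.86850731]
480 [241.0982009  214.52416014] [279.11403643 248.59411793]
```

>>> drive_tool --rows '[{"dx":0,"dy":-0.25,"dz":2,"roll":0},{"dx":0,"dy":-0.25,"dz":4,"roll":0},{"dx":0,"dy":-0.25,"dz":6,"roll":0},{"dx":0,"dy":-0.25,"dz":6.9,"roll":0},{"dx":0,"dy":-0.25,"dz":6.9,"roll":0}]'

```text
time: 37.58
ee_pos: [573.0, -40.5, 193.8]
tcp_rot: [[0.061, -0.998, -0.001], [-0.998, -0.061, 0.0], [-0.0, 0.001, -1.0]]
ft_force: [0.5, -0.5, -0.4]
gripper_width: 87.8
```

>>> drive_tool --hand 1 --rows '[{"dx":0,"dy":0,"dz":0,"roll":0},{"dx":0,"dy":0,"dz":0,"roll":0},{"dx":0,"dy":0,"dz":0,"roll":0},{"dx":0,"dy":0,"dz":0,"roll":0},{"dx":0,"dy":0,"dz":0,"roll":0}]'

```text
time: 38.2
ee_pos: [573.2, -40.4, 194.3]
tcp_rot: [[0.061, -0.998, 0.0], [-0.998, -0.061, 0.0], [-0.0, -0.0, -1.0]]
ft_force: [-0.1, 0.5, 0.5]
gripper_width: 45.9
```

>>> drive_tool --rows '[{"dx":0,"dy":0,"dz":-1,"roll":0},{"dx":0,"dy":0,"dz":-2,"roll":0},{"dx":0,"dy":0,"dz":-3,"roll":0},{"dx":0,"dy":0,"dz":-4,"roll":0},{"dx":0,"dy":0,"dz":-4,"roll":0}]'

```text
time: 38.83
ee_pos: [573.7, -40.5, 235.3]
tcp_rot: [[0.061, -0.998, 0.002], [-0.998, -0.061, -0.0], [0.0, -0.002, -1.0]]
ft_force: [-0.2, -0.1, -5.2]
gripper_width: 46.0
```

>>> drive_tool --hand -0.04 --rows '[{"dx":0,"dy":0,"dz":0,"roll":0},{"dx":0,"dy":0,"dz":0,"roll":0},{"dx":0,"dy":0,"dz":0,"roll":0}]'

```text
time: 39.2
ee_pos: [573.1, -40.5, 233.8]
tcp_rot: [[0.061, -0.998, -0.001], [-0.998, -0.061, 0.0], [-0.0, 0.001, -1.0]]
ft_force: [-0.5, 0.1, -4.9]
gripper_width: 45.5
```

```bash
python3 -c "
from h import *
look('z5.png')"
```

```text
side bottle [(array([476.7, -45.6,  68.6]), 0.79), (array([757.4, -42.7,  -3.9]), 0.23)]
side bottle_middle [(array([529.1, -43.1,  69.8]), 0.84)]
side lid_lip [(array([ 6.855e+02,  1.817e+02, -2.000e-01]), 0.46)]
t 39.4 p [573.2 -40.5 234. ] yaw -1.51 F [ 0.9 -0.4 -4.3] w 45.82808927611481 z [-0.  0. -1.]
```

>>> drive_tool --hand -0.043 --rows '[{"dx":0,"dy":0,"dz":0,"roll":0},{"dx":0,"dy":0,"dz":0,"roll":0},{"dx":0,"dy":0,"dz":0,"roll":0},{"dx":0,"dy":0,"dz":0,"roll":0}]'

```text
time: 39.9
ee_pos: [573.0, -40.5, 234.2]
tcp_rot: [[0.061, -0.998, -0.0], [-0.998, -0.061, 0.0], [-0.0, 0.0, -1.0]]
ft_force: [-0.7, -0.5, -2.0]
gripper_width: 45.9
```

```bash
python3 -c "
from h import *
look('z6.png')"
```

```text
side bottle [(array([481.7, -44.2,  23.6]), 0.74)]
side bottle_middle [(array([531.9, -41.5,  47.7]), 0.78), (array([5.636e+02, 1.322e+02, 4.000e-01]), 0.62)]
side lid_lip [(array([574.5, -38.4,  91.8]), 0.44)]
t 40.1 p [573.  -40.4 234.2] yaw -1.51 F [-1.5 -0.2 -1.9] w 45.75176084449377 z [-0.  0. -1.]
```

>>> drive_tool --hand -0.0415 --rows '[{"dx":0,"dy":0,"dz":0,"roll":0},{"dx":0,"dy":0,"dz":-0.7,"roll":0},{"dx":0,"dy":0,"dz":-1.4,"roll":0},{"dx":0,"dy":0,"dz":-2.1,"roll":0},{"dx":0,"dy":0,"dz":-2.8,"roll":0},{"dx":0,"dy":0,"dz":-2.8,"roll":0}]'

```text
time: 40.85
ee_pos: [573.8, -40.5, 263.3]
tcp_rot: [[0.061, -0.998, 0.002], [-0.998, -0.061, -0.0], [0.0, -0.002, -1.0]]
ft_force: [1.1, 0.2, 0.5]
gripper_width: 45.8
```

```bash
python3 -c "
from h import *
look('z7.png')"
```

```text
side bottle [(array([501.1, -42.6,  19.4]), 0.89)]
side bottle_middle [(array([539.2, -41. ,  60.6]), 0.66)]
side lid_lip [(array([564.5, -41.1, 114.5]), 0.39)]
t 41.05 p [574.1 -40.6 263. ] yaw -1.51 F [1.6 0.4 4.3] w 45.929603636232805 z [ 0.003 -0.    -1.   ]
```

>>> drive_tool --hand 0.3 --rows '[{"dx":0,"dy":0,"dz":0,"roll":0},{"dx":0,"dy":0,"dz":0,"roll":0},{"dx":0,"dy":0,"dz":-0.6,"roll":0},{"dx":0,"dy":0,"dz":-1.2,"roll":0},{"dx":0,"dy":0,"dz":-1.5,"roll":0},{"dx":0,"dy":0,"dz":-1.5,"roll":0}]'

```text
time: 41.8
ee_pos: [573.1, -40.5, 277.2]
tcp_rot: [[0.061, -0.998, -0.0], [-0.998, -0.061, 0.0], [-0.0, 0.0, -1.0]]
ft_force: [0.2, -0.3, -4.2]
gripper_width: 45.6
```

```bash
python3 -c "
from h import *
look('z8.png');look()"
```

```text
side bottle [(array([502.9, -43.2,  33.2]), 0.76), (array([563.7, -42.3, 129.8]), 0.36)]
side bottle_middle [(array([540.2, -37.9,  73.9]), 0.84)]
side lid_lip [(array([567.4, -40.9, 128.1]), 0.45)]
t 42.0 p [573.1 -40.4 276.9] yaw -1.51 F [ 0.1 -0.3 -4.6] w 45.73843718341928 z [-0.001  0.    -1.   ]
side bottle [(array([498.6, -43.8,  35.5]), 0.93)]
side bottle_middle [(array([541.3, -41. ,  73.8]), 0.77)]
side lid_lip [(array([562.7, -43. , 128.8]), 0.43)]
t 42.2 p [573.2 -40.5 277.1] yaw -1.51 F [ 0.6 -0.2 -5.2] w 45.708839457292314 z [-0.  0. -1.]
```

>>> drive_tool --hand -0.04 --rows '[{"dx":0,"dy":0,"dz":0,"roll":0},{"dx":0,"dy":0,"dz":0,"roll":0},{"dx":0,"dy":0,"dz":0,"roll":0}]'

```text
time: 42.58
ee_pos: [573.1, -40.4, 277.1]
tcp_rot: [[0.061, -0.998, -0.0], [-0.998, -0.061, 0.0], [-0.0, 0.0, -1.0]]
ft_force: [2.0, 0.7, 1.5]
gripper_width: 45.9
```

```bash
python3 -c "
from h import *
look('z9.png')"
```

```text
side bottle [(array([520.7, -43.1,   9.5]), 0.98), (array([568.7, -41.5,   3.7]), 0.33)]
side bottle_middle [(array([551.5, -41.3,  65.1]), 0.9)]
side lid_lip [(array([559.3, -44.1, 120.9]), 0.43)]
t 42.775 p [573.4 -40.5 277.4] yaw -1.51 F [ 0. -0. -3.] w 46.11613584810739 z [ 0.  0. -1.]
```

>>> drive_tool --hand 0.3 --rows '[{"dx":0,"dy":0,"dz":0,"roll":0},{"dx":0,"dy":0,"dz":0,"roll":0},{"dx":0,"dy":0.3,"dz":0.2,"roll":0},{"dx":0,"dy":0.8,"dz":0.2,"roll":0},{"dx":0,"dy":1.4,"dz":0.1,"roll":0},{"dx":0,"dy":2.0,"dz":0.05,"roll":0},{"dx":0,"dy":2.6,"dz":0,"roll":0},{"dx":0,"dy":3.2,"dz":0,"roll":0},{"dx":0,"dy":3.8,"dz":0,"roll":0}]'

```text
time: 43.9
ee_pos: [535.2, -42.9, 277.5]
tcp_rot: [[0.061, -0.998, 0.001], [-0.998, -0.061, -0.0], [0.0, -0.001, -1.0]]
ft_force: [1.2, 0.4, 0.2]
gripper_width: 45.6
```

```bash
python3 -c "
from h import *
look('za.png')"
```

```text
side bottle [(array([520.1, -40.8,   8.7]), 0.6)]
side bottle_middle [(array([527.4, -43. ,  58.3]), 0.95), (array([687.8, 184.7,  -1.4]), 0.16)]
side lid_lip [(array([513.9, -43.5, 118.2]), 0.51), (array([ 702.6, -243.3,    6.7]), 0.46)]
t 44.1 p [534.8 -42.9 277.3] yaw -1.51 F [-1.4 -0.6  6.6] w 45.54323057824139 z [-0.001 -0.    -1.   ]
```

>>> drive_tool --rows '[{"dx":0,"dy":0.5,"dz":0.05,"roll":0},{"dx":0,"dy":1.0,"dz":0.1,"roll":0},{"dx":0,"dy":1.4,"dz":0.2,"roll":0},{"dx":0,"dy":1.4,"dz":0.2,"roll":0}]'

```text
time: 44.6
ee_pos: [520.8, -43.7, 275.0]
tcp_rot: [[0.061, -0.998, -0.001], [-0.998, -0.061, 0.0], [-0.0, 0.001, -1.0]]
ft_force: [1.3, -0.3, 0.8]
gripper_width: 45.9
```

```bash
python3 -c "
from h import *
look('zb.png')"
```

```text
side bottle [(array([520. , -41.8,   2.3]), 0.83)]
side bottle_middle [(array([521.7, -41.9,  57.1]), 0.7)]
side lid_lip [(array([497.2, -45.1, 112.4]), 0.73)]
t 44.8 p [521.  -43.7 275. ] yaw -1.51 F [-0.2 -0.4  1.2] w 45.67268864584186 z [-0.001  0.    -1.   ]
```

>>> drive_tool --hand -1 --rows '[{"dx":0,"dy":0,"dz":0,"roll":0},{"dx":0,"dy":0,"dz":0,"roll":0},{"dx":0,"dy":0,"dz":0,"roll":0},{"dx":0,"dy":0,"dz":0,"roll":0},{"dx":0,"dy":0,"dz":1.3,"roll":0},{"dx":0,"dy":0,"dz":2.6,"roll":0},{"dx":0,"dy":0,"dz":3.8,"roll":0},{"dx":0,"dy":0,"dz":3.8,"roll":0}]'

```text
time: 45.8
ee_pos: [520.6, -43.5, 235.7]
tcp_rot: [[0.061, -0.998, -0.003], [-0.998, -0.061, 0.001], [-0.001, 0.003, -1.0]]
ft_force: [-0.9, 0.6, 0.4]
gripper_width: 87.3
```

>>> drive_tool --hand 1 --rows '[{"dx":0,"dy":0,"dz":0,"roll":0},{"dx":0,"dy":0,"dz":0,"roll":0},{"dx":0,"dy":0,"dz":0,"roll":0},{"dx":0,"dy":0,"dz":0,"roll":0}]'

```text
time: 46.3
ee_pos: [521.4, -43.6, 237.5]
tcp_rot: [[0.061, -0.998, 0.001], [-0.998, -0.061, 0.0], [0.0, -0.001, -1.0]]
ft_force: [-0.4, -1.0, 0.2]
gripper_width: 54.3
```

```bash
python3 -c "
from h import *
look('zc.png')"
```

```text
side bottle [(array([519.9, -43.6,   0.9]), 0.78)]
side bottle_middle [(array([516.8, -41.8,  57. ]), 0.58)]
side lid_lip [(array([500. , -46. , 116.3]), 0.51), (array([756.8, -43.1,  -3.1]), 0.29)]
t 46.5 p [521.4 -43.6 237.5] yaw -1.51 F [-0.   0.3  2.9] w 53.8871695934501 z [ 0. -0. -1.]
```

>>> drive_tool --rows '[{"dx":0,"dy":0,"dz":-0.7,"roll":0},{"dx":0,"dy":0,"dz":-1.2,"roll":0},{"dx":0,"dy":-1.5,"dz":-1.2,"roll":0},{"dx":0,"dy":-3.2,"dz":-1.2,"roll":0},{"dx":0,"dy":-4.8,"dz":-1.2,"roll":0},{"dx":0,"dy":-4.8,"dz":-0.9,"roll":0},{"dx":0,"dy":-4.8,"dz":-0.5,"roll":0},{"dx":0,"dy":-4.8,"dz":-0.2,"roll":0},{"dx":0,"dy":-4.8,"dz":0.05,"roll":0},{"dx":0,"dy":-4.8,"dz":0.05,"roll":0}]'

```text
time: 47.75
ee_pos: [568.4, -40.6, 237.5]
tcp_rot: [[0.061, -0.998, -0.001], [-0.998, -0.061, 0.0], [-0.0, 0.001, -1.0]]
ft_force: [-4.2, 1.0, 5.6]
gripper_width: 53.9
```

>>> drive_tool --hand -1 --rows '[{"dx":0,"dy":0,"dz":0,"roll":0},{"dx":0,"dy":0,"dz":0,"roll":0},{"dx":0,"dy":0,"dz":0,"roll":0},{"dx":0,"dy":0,"dz":0,"roll":0},{"dx":0,"dy":0,"dz":-2,"roll":0},{"dx":0,"dy":0,"dz":-5,"roll":0},{"dx":0,"dy":0,"dz":-9,"roll":0},{"dx":0,"dy":0,"dz":-14,"roll":0},{"dx":0,"dy":2,"dz":-18,"roll":0},{"dx":0,"dy":6,"dz":-18,"roll":0},{"dx":0,"dy":10,"dz":-18,"roll":0},{"dx":0,"dy":10,"dz":-18,"roll":0}]'

```text
time: 49.25
ee_pos: [466.7, -46.5, 416.6]
tcp_rot: [[0.06, -0.998, -0.002], [-0.998, -0.06, 0.0], [-0.001, 0.002, -1.0]]
ft_force: [0.1, -0.6, -0.4]
gripper_width: 87.7
```

```bash
python3 -c "
from h import *
look();p=cams.grab_frame('top');t=cams.grab_frame('side')
for o in 'bottle bottle_middle lid_lip tape servo activator battery screwdriver cup'.split(): print(o,[(c,np.round(d['position'],0),round(d['conf'],2)) for c,q in(('t',p),('s',t)) for d in models.tip_of(q,o)[:1]])
a=p['image'][90:250,180:340];b=t['image'][130:290,190:350]
cv2.imwrite('pics/end.png',cv2.resize(np.hstack([a,b])[...,::-1],None,fx=2.5,fy=2.5,interpolation=cv2.INTER_CUBIC))"
```

```text
side bottle [(array([565.7, -39.2,   2.2]), 0.67)]
side bottle_middle [(array([568.4, -39.4,  58. ]), 0.93)]
side lid_lip [(array([544. , -43.1, 111.3]), 0.69)]
t 49.45 p [470.4 -46.9 416.9] yaw -1.51 F [-1.  -0.1 -0.1] w 87.7764776099438 z [ 0.001 -0.    -1.   ]
bottle [('s', array([565., -38.,   3.]), 0.6)]
bottle_middle [('s', array([567., -40.,  54.]), 0.92)]
lid_lip [('s', array([547., -44., 114.]), 0.53)]
tape [('s', array([563., 133.,   0.]), 0.95)]
servo [('s', array([ 585., -215.,   -2.]), 0.53)]
activator [('t', array([689., 178.,   2.]), 0.85), ('s', array([688., 183.,  -2.]), 0.81)]
battery [('t', array([757., -45.,   0.]), 0.54), ('s', array([756., -46.,  -1.]), 0.75)]
screwdriver [('t', array([ 465., -325.,   -2.]), 0.6), ('s', array([ 464., -326.,   -2.]), 0.92)]
cup [('t', array([ 706., -244.,    2.]), 0.84), ('s', array([ 706., -240.,    4.]), 0.61)]
```

View pics/end.png

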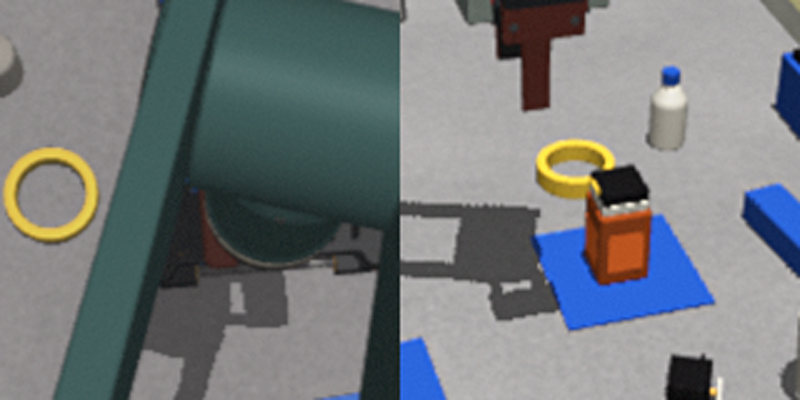

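>>> drive_tool --hand 1 --rows '[{"dx":0,"dy":-3,"dz":0,"roll":0},{"dx":0,"dy":-6,"dz":0,"roll":0},{"dx":0,"dy":-8.4,"dz":3,"roll":0},{"dx":0,"dy":-8.4,"dz":6,"roll":0},{"dx":0,"dy":-8.4,"dz":9,"roll":0},{"dx":0,"dy":-8.4,"dz":10.8,"roll":0},{"dx":0,"dy":-8.4,"dz":11.6,"roll":0},{"dx":0,"dy":-8.4,"dz":12.0,"roll":0},{"dx":0,"dy":-8.4,"dz":12.3,"roll":0},{"dx":0,"dy":-8.4,"dz":12.5,"roll":0},{"dx":0,"dy":-8.4,"dz":12.6,"roll":0},{"dx":0,"dy":-8.4,"dz":12.6,"roll":0}]'

```text
time: 51.95
ee_pos: [553.7, -41.8, 294.2]
tcp_rot: [[0.061, -0.998, 0.003], [-0.998, -0.061, -0.001], [0.001, -0.003, -1.0]]
ft_force: [-8.2, 0.4, 23.9]
gripper_width: 0.2
```

>>> drive_tool --rows '[{"dx":0,"dy":0,"dz":0.1,"roll":0},{"dx":0,"dy":0,"dz":0.15,"roll":0},{"dx":0,"dy":0,"dz":-1,"roll":0},{"dx":0,"dy":0,"dz":-4,"roll":0},{"dx":0,"dy":0,"dz":-9,"roll":0},{"dx":0,"dy":0,"dz":-13,"roll":0},{"dx":0,"dy":5,"dz":-13,"roll":0},{"dx":0,"dy":10,"dz":-13,"roll":0},{"dx":0,"dy":10,"dz":-13,"roll":0}]'

```text
time: 53.08
ee_pos: [450.1, -47.4, 420.9]
tcp_rot: [[0.06, -0.998, -0.002], [-0.998, -0.06, 0.0], [-0.0, 0.002, -1.0]]
ft_force: [0.2, -0.6, 0.3]
gripper_width: 0.3
```

```bash
python3 -c "
from h import *
look();look();print(env.sign_off())"
```

```text
side bottle [(array([562.9, -42. ,   2.4]), 0.97)]
side bottle_middle [(array([567.4, -38.8,  56.1]), 0.57)]
side lid_lip [(array([547. , -42.8, 113.3]), 0.55)]
t 53.275 p [454.6 -48.  421.3] yaw -1.51 F [-0.5  0.2  0. ] w 0.5457223890740839 z [ 0.002 -0.    -1.   ]
side bottle [(array([560.7, -37. ,  -0.9]), 0.57)]
side bottle_middle [(array([568.1, -40.4,  57.3]), 0.55)]
side lid_lip [(array([545.2, -41.7, 110.3]), 0.61)]
t 53.475 p [454.3 -47.8 420.6] yaw -1.51 F [ 0.1 -0.4 -0.1] w 0.6844230273922758 z [ 0.  0. -1.]
the job is handed in; nothing more can be done
None
```

I pressed the lid shut at about 38 N and turned the bottle upside down. It stood on its lid for well over 2 s, then I set it back upright in the middle of the 150 mm mat. I handed in at about 53.5 s, and no verdict was reported. The tool could not tilt, so I turned the bottle by tipping it against the mat edge and letting it swing in a loosened grip.

- **Final position:** the base measured about 3–8 mm from the mat's centre and the bottle stood upright. The lid lip read 110–113 mm high against 112.5 mm when shut.
- **Lid:** I pressed it once more at the end, past 24 N. The fingertips stopped at 112.2 mm, which means it was fully down.
- **Robot and bystanders:** the arm was clear with no force on it. In the last check of the bystanders, before the final lid press, all six were within about 5 mm of where I first measured them.

**What went wrong:**
- On the way back upright, the bottle once slipped out of the loosened grip. It had dropped at most a few centimetres when I found it lying flat on the mat, and I did not measure its speed.
- It also slid a little along the mat and in the pads. I gripped it again and recovered both times.
- The arm blocked the top camera at the end, so the final position rests on the side camera alone.

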